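# Turn the counter display to bring the canister to the front

## Robot

A 6-joint arm with a two-finger parallel gripper is mounted at the origin on the work surface. World frame = base frame: x ahead of the robot, y to its left, z up, the work surface at z = 0. Lengths are in m, angles in rad, forces in N, time in s.
With the tool pointing down it reaches from about 0.25 to 0.775 m from the base axis. Payload 4 kg.
Tool frame: the origin (TCP) lies at the very end of the fingers, on their centre line; the grasp point (between the pads) lies 19 mm behind it; y points along the fingers, x is the direction in which the jaws open and shut, and the axes are right-handed (so a half turn about y gives the same grasp; the last joint's range is limited). The gripper opens to 94 mm and grips with 3 to 60 N. Pads are 16 mm wide; open, the fingers measure 119 mm over their backs; the gripper's body (75 mm by 177 mm) begins 78 mm behind the grasp point.
Start: joints at [1.14, 0.087, 1.371, -0, 1.684, -0.103], TCP at [0.177, 0.521, 0.206] pointing down, gripper open.
Joint ranges: [-3.1, 3.1], [-0.76, 2.03], [0.27, 2.55], [-1.08, 4.22], [0.17, 2.65], [-2.57, 2.57]. Speed limits (rad/s): [2.79, 2.79, 3.14, 3.14, 3.14, 3.14].

## Interface

Orientations are given as a unit quaternion [x, y, z, w].
In Python, from bench import bot gives the robot as it stands.
- The arm moves only by the tool carry_out, never from a script. Its argument "deltas" is a list of rows, each an object of numbers: "ax", "ay", "az": the turn, a rotation vector about the tool's x, y, z in degrees; "dx", "dy", "dz": the shift along the tool's x, y, z in cm; "grip": the finger opening in cm, from 0 to 9.4. In form: [{"ax": .., "ay": .., "az": .., "dx": .., "dy": .., "dz": .., "grip": ..}, ...]. A call has 1 to 10 rows; each row shifts and turns the pose as measured when the row begins, along the tool's axes as they then stand; what a row does not reach is not made up. A row lasts 1/10 s, in which the tool goes at most 50 mm and 8.59 degrees, less where a joint would pass 70% of its speed; a pose out of reach is approached as far as the arm can. A call is refused whole if a number of a shift passes 5 or a number of a turn 8.59, either way. A call with a gripper value outside its range is refused whole. The fingers move at their own pace and stop on an object; the grip force is fixed at half the most. Time passes only in rows, so rows that do not move let the fingers close. It gives the time, the measured TCP pose, the force and the opening at its end, in the units of the state.
- bot.read_state(): the state, without advancing time (a new reading comes with each control period).
- bot.read_camera(name): name is "side" or "top"; returns a dict with "color" (420x560x3 uint8, blue, green, red), "z_map" (420x560 float32, m along the optical axis (not along the pixel's ray), 0 where there is no reading), "fx", "fy", "cx", "cy" (pixels), "extrinsics" (4x4, takes a point from world to camera coordinates). Camera axes: x right, y down, z forward; pixel columns grow to the right and rows downward; lengths in m; the calibration is good to about 2 mm. A picture is of the moment at which its call begins.
- bot.sign_off(): hands the job in, once; it reports no verdict.
The state is a dict: "time_s": time; "joints": joint angles; "dq": joint speeds; "tau": joint torques, N m; "eef_pos": TCP position; "tcp_rot": TCP orientation; "force": force on the tool from outside, world axes, zero at the start; "wrist_torque": the same for the moment, N m; "grip_width": opening from 0.0 (shut) to 1.0 (fully open).
Only numpy, scipy, OpenCV 4.12 (cv2) and the standard library are available. Lean on these libraries where they do the work, as an engineer would, in place of code of your own. Each camera call takes 0.05 s, during which the arm holds its last target. There are 200 camera calls.

## Task

On the shop counter, turn the revolving display gently by pushing its rim, or the posts on the rim, with the fingers, until the round canister stands squarely behind the price-ticket holder at the display's front, facing the customers. Leave the goods standing in their places on the tray without touching them, leave everything else on the counter where it is, and finish with the hand clear of the display.

Things in the scene. Friction and masses are not known exactly. Their poses are not given: they have to be found in the camera images.
- stand: Fixed dark wooden foot of a revolving display. Origin on the counter under the tray's axis; its x axis points level from the axis to the price-ticket holder, the display's front: a low dark wedge with a blank white card, 70 mm wide, sticking out under the tray's edge 145 to 187 mm from the axis, top 35 mm up, below the tray, so fingers above the tray pass over it. It points roughly to +x.
- tray (a joint): Turn of the round plywood tray since the start, rad, positive counter-clockwise seen from above. It turns freely both ways without stops; light friction (0.12 N m, about 1 N at the posts) keeps it where it is left and it hardly coasts.
- tray_axis (a point): On the axis at the tray's upper face, 45 mm above the counter; turns with the tray, x axis to the middle of the canister's bay. The tray is a disc of 135 mm radius, 10 mm thick, with a dark spindle 62 mm tall, 26 mm wide in the middle. Five ribs, 3 mm thick, 10 mm high, run from the middle to the rim posts and part it into five equal bays.
- tray_slot (a point): Middle of the canister's bay, on the tray's upper face, 68 mm from the axis; turns with the tray.
- post0 (a point): Top centre of finger post 0: an upright dark wooden peg, 12 mm thick, 40 mm tall, fixed on the tray's rim 122 mm from the axis, 36 degrees counter-clockwise (from above) from the middle of the canister's bay. Five alike posts, 72 degrees apart, to push the tray round by; no goods reach beyond 102 mm from the axis.
- post1 (a point): Top centre of finger post 1: an upright dark wooden peg, 12 mm thick, 40 mm tall, fixed on the tray's rim 122 mm from the axis, 108 degrees counter-clockwise (from above) from the middle of the canister's bay. Five alike posts, 72 degrees apart, to push the tray round by; no goods reach beyond 102 mm from the axis.
- post2 (a point): Top centre of finger post 2: an upright dark wooden peg, 12 mm thick, 40 mm tall, fixed on the tray's rim 122 mm from the axis, 180 degrees counter-clockwise (from above) from the middle of the canister's bay. Five alike posts, 72 degrees apart, to push the tray round by; no goods reach beyond 102 mm from the axis.
- post3 (a point): Top centre of finger post 3: an upright dark wooden peg, 12 mm thick, 40 mm tall, fixed on the tray's rim 122 mm from the axis, 252 degrees counter-clockwise (from above) from the middle of the canister's bay. Five alike posts, 72 degrees apart, to push the tray round by; no goods reach beyond 102 mm from the axis.
- post4 (a point): Top centre of finger post 4: an upright dark wooden peg, 12 mm thick, 40 mm tall, fixed on the tray's rim 122 mm from the axis, 324 degrees counter-clockwise (from above) from the middle of the canister's bay. Five alike posts, 72 degrees apart, to push the tray round by; no goods reach beyond 102 mm from the axis.
- canister: Round white plastic canister with a slightly wider lid, 45 mm across and 70 mm tall, loose, standing on the tray in its bay: the only round one of the goods on the tray (the other four are square-cornered cartons, some of them white too). Origin at the middle of its underside, z up.
- canister_mid (a point): Centre of the canister, on its axis, 35 mm above its underside.
- carton_tall: Upright cardboard carton 42 x 42 x 68 mm tall, loose, on the tray, in one of the other four bays. Origin at the middle of its underside, z up. Not to be touched.
- carton_cube: White cube-shaped carton 42 x 42 x 42 mm, loose, on the tray, in one of the other four bays. Origin at the middle of its underside, z up. Not to be touched.
- carton_oblong: Cardboard carton 46 x 34 x 55 mm tall, loose, on the tray, in one of the other four bays. Origin at the middle of its underside, z up. Not to be touched.
- carton_low: Low white carton 44 x 36 x 30 mm tall, loose, on the tray, in one of the other four bays. Origin at the middle of its underside, z up. Not to be touched.
- mug: White mug, 76 mm across and 85 mm tall, on the counter to the left of the display. Origin at the middle of its underside. Not to be moved.
- tape_roll: Cardboard-brown roll of tape, 90 mm across and 25 mm high, lying on the counter to the right. Origin at the middle of its underside. Not to be moved.
- squat_tin: Plain metal tin, 72 mm across and 40 mm high, on the counter to the right. Origin at the middle of its underside. Not to be moved.
- stock_box: Cardboard box 120 x 80 x 70 mm, on the counter to the left, far side. Origin at the middle of its underside. Not to be moved.
Things that resemble listed ones, but are neither listed nor needed, are in the scene too. Several things have the shape of the canister; the one meant has the colours described above.

How it is judged:
By the outcome, as a careful person would: the job done as asked, in the order asked, and still so for the second after the job is handed in, with the robot touching nothing.
It also fails if it takes over 42 s, if anything falls off the work surface, if the arm or the gripper's body presses on something with over 40 N, if the wrist force passes 120 N, or if a joint passes its speed limit or range.

## Working session

There is one attempt and no reset: what is moved stays moved. The work goes in short steps, Python scripts to look and compute and a tool call to move; the robot and the scene stay as the last step left them, time stands still between calls to the robot, and variables do not carry over. Pictures are saved under pics/ and viewed, about 8 in all and at most 12, crops included, and the job is handed in when it is done.

Besides the shell and the picture viewer there is one more tool, called after "Emit:" as a command line: name --argument value ..., lists and objects as JSON in quotes. carry_out: Moves the arm, as the interface text tells. Its arguments: {"type":"object","properties":{"deltas":{"type":"array","items":{"type":"object","properties":{"ax":{"type":"number"},"ay":{"type":"number"},"az":{"type":"number"},"dx":{"type":"number"},"dy":{"type":"number"},"dz":{"type":"number"},"grip":{"type":"number"}}}}},"required":["deltas"]}

```bash
mkdir -p pics; cat > h.py <<'E'
import numpy as np, cv2
from bench import bot
def cam(n):
    c=bot.read_camera(n); E=np.array(c["extrinsics"]); z=c["z_map"]
    v,u=np.mgrid[0:z.shape[0],0:z.shape[1]]
    P=np.stack([(u-c["cx"])/c["fx"]*z,(v-c["cy"])/c["fy"]*z,z,np.ones_like(z)],-1)
    W=(P@np.linalg.inv(E).T)[...,:3]; W[z==0]=np.nan
    return c,W
E
python3 - <<'E'
from h import *
for n in("top","side"):
    c,W=cam(n); cv2.imwrite(f"pics/{n}0.png",c["color"]); np.savez(f"{n}0",W=W,c=c["color"])
    print(n,c["fx"],c["cx"],c["cy"],np.round(np.linalg.inv(c["extrinsics"]),3).tolist())
s=bot.read_state();print({k:np.round(v,3).tolist() for k,v in s.items()})
E
```

```text
top 490.3246950092445 279.3689151437492 205.90911446055256 [[0.007, -0.99, 0.14, 0.321], [-0.999, -0.012, -0.034, 0.001], [0.035, -0.14, -0.99, 1.25], [0.0, 0.0, 0.0, 1.0]]
side 427.1730196241786 284.2282492466275 206.84012712567218 [[0.769, -0.465, 0.438, -0.0], [-0.639, -0.546, 0.541, -0.58], [-0.013, -0.696, -0.717, 0.828], [0.0, 0.0, 0.0, 1.0]]
{'time_s': 0.1, 'joints': [1.14, 0.088, 1.372, -0.0, 1.684, -0.103], 'dq': [0.001, -0.001, -0.005, -0.002, 0.0, -0.001], 'tau': [0.002, -34.125, -30.33, 0.072, 0.03, -0.0], 'eef_pos': [0.177, 0.52, 0.204], 'tcp_rot': [0.575, 0.411, -0.412, -0.575], 'force': [0.478, -0.062, 0.2], 'wrist_torque': [0.006, -0.025, -0.06], 'grip_width': 0.995}
```

View pics/top0.png

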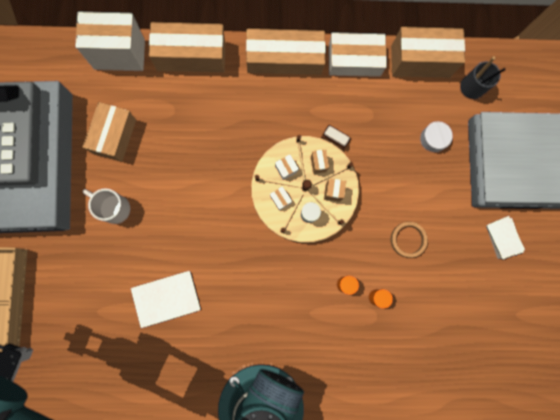

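View pics/side0.png

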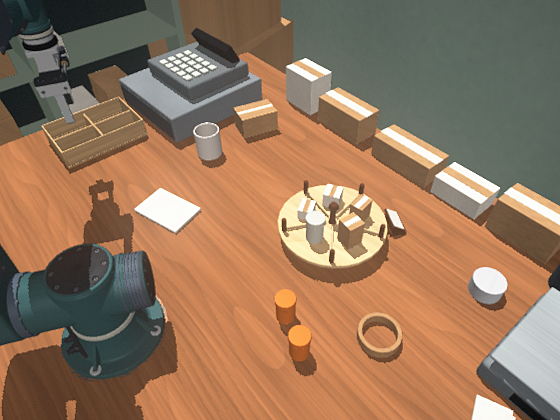

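```bash
cat >> h.py <<'E'
def meas(show=None):
    out=[]
    c,W=cam("top"); img=c["color"]; x,y,z=np.moveaxis(np.nan_to_num(W),-1,0)
    hsv=cv2.cvtColor(img,cv2.COLOR_BGR2HSV)
    near=(np.hypot(x-.43,y+.05)<.25)
    m=(near&(z>.038)&(z<.053)).astype(np.uint8)
    m=cv2.morphologyEx(m,cv2.MORPH_CLOSE,np.ones((15,15)))
    cn=max(cv2.findContours(m,0,2)[0],key=cv2.contourArea)
    pts=np.array([W[v,u,:2] for u,v in cv2.convexHull(cn)[:,0]]); pts=pts[~np.isnan(pts).any(1)]
    (ax,ay),r=cv2.minEnclosingCircle(pts.astype(np.float32))
    A=np.c_[2*pts,np.ones(len(pts))]; s=np.linalg.lstsq(A,(pts**2).sum(1),rcond=None)[0]
    print("axis minenc",ax,ay,r,"lsq",s[:2],np.sqrt(s[2]+s[0]**2+s[1]**2))
    return c,W,s[:2],hsv
def blobs(m,W,ctr,amin=4):
    n,l,st,ce=cv2.connectedComponentsWithStats(m.astype(np.uint8))
    for i in range(1,n):
        if st[i,4]<amin: continue
        p=np.nanmean(W[l==i],0); d=p[:2]-ctr
        print(st[i,4],"px",ce[i].round(1),"p",p.round(4),"r",np.hypot(*d).round(4),"ang",np.degrees(np.arctan2(d[1],d[0])).round(1))
E
python3 - <<'E'
from h import *
c,W,ctr,hsv=meas(); z=np.nan_to_num(W[...,2]); r=np.nan_to_num(np.hypot(W[...,0]-ctr[0],W[...,1]-ctr[1]),nan=9)
print("above 65mm r<.13");blobs((r<.14)&(z>.065),W,ctr)
print("top can");blobs((r<.1)&(z>.108),W,ctr)
print("spindle");blobs((r<.03)&(z>.09),W,ctr)
print("holder");blobs((r>.143)&(r<.2)&(z>.012)&(z<.045),W,ctr)
print("white holder");blobs((r>.138)&(r<.2)&(hsv[...,1]<60)&(hsv[...,2]>120),W,ctr)
print("obst near");blobs((r>.2)&(r<.4)&(z>.015),W,ctr,30)
cv2.imwrite("pics/crop1.png",cv2.resize(c["color"][115:260,235:375],None,fx=4,fy=4,interpolation=cv2.INTER_CUBIC))
E
```

```text
axis minenc 0.5392804145812988 -0.10405246168375015 0.13479270040988922 lsq [ 0.53823761 -0.10365017] 0.13359123338624826
above 65mm r<.13
26 px [298.6 137.1] p [ 0.6582 -0.0858  0.0806] r 0.1213 ang 8.5
330 px [319.7 160.2] p [ 0.5973 -0.136   0.095 ] r 0.0673 ang -28.7
329 px [286.1 165.7] p [ 0.5849 -0.0552  0.0846] r 0.0673 ang 46.0
25 px [349.8 163.8] p [ 0.5933 -0.212   0.0796] r 0.1215 ang -63.1
24 px [256.8 176.5] p [0.5579 0.0156 0.0808] r 0.1209 ang 80.6
85 px [306.6 183.6] p [ 0.538  -0.1035  0.1026] r 0.0002 ang 148.0
396 px [335.  188.9] p [ 0.5254 -0.1709  0.1064] r 0.0684 ang -100.8
273 px [280.5 197.1] p [ 0.5091 -0.0424  0.0736] r 0.0678 ang 115.4
313 px [310.3 211.5] p [ 0.4699 -0.1115  0.1104] r 0.0688 ang -173.5
24 px [341.3 220.9] p [ 0.4518 -0.1891  0.0821] r 0.1216 ang -135.3
21 px [282.8 229. ] p [ 0.4306 -0.0482  0.0817] r 0.1211 ang 152.8
top can
292 px [336.2 187.6] p [ 0.5275 -0.1729  0.1119] r 0.0701 ang -98.8
282 px [310.9 210.9] p [ 0.4711 -0.1126  0.1134] r 0.0678 ang -172.4
spindle
84 px [306.7 183.5] p [ 0.5381 -0.1036  0.1031] r 0.0002 ang 149.7
holder
286 px [336.1 135.8] p [ 0.6796 -0.187   0.0249] r 0.1641 ang -30.5
white holder
229 px [336.6 135.5] p [ 0.6803 -0.1885  0.025 ] r 0.1654 ang -30.9
obst near
2785 px [286.9  52.8] p [ 0.8853 -0.0568  0.0628] r 0.3502 ang 7.7
1498 px [354.   58.4] p [ 0.8788 -0.2314  0.053 ] r 0.3637 ang -20.6
207 px [217.4  60.8] p [0.8599 0.1202 0.0619] r 0.3919 ang 34.8
604 px [435.6 135.9] p [ 0.6801 -0.4434  0.0369] r 0.3682 ang -67.3
395 px [409.3 238.9] p [ 0.4146 -0.3711  0.0228] r 0.2947 ang -114.8
311 px [347.8 284.2] p [ 0.3011 -0.2059  0.0645] r 0.2583 ang -156.7
335 px [380.9 297.6] p [ 0.2697 -0.2856  0.0629] r 0.3243 ang -145.9
```

View pics/crop1.png

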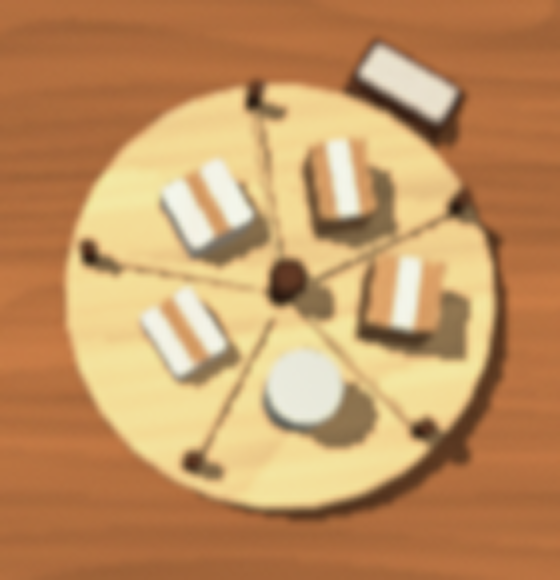

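The crop shows one round white lid in the lower bay at top-image pixel (311,211). That is the canister. The two other canister-shaped things, at (348,284) and (381,298), are orange and off the tray, and the rest of the goods on the tray are square. The canister bay is at about −171.3° and the holder at about −30.7°, so I'll turn the tray about +140.6° by straddling the post at −135.3°.

```bash
cat >> h.py <<'E'
from scipy.spatial.transform import Rotation as Ro
C=np.array([.538,-.1037])
def plan(fn,n):
    """fn(k)->(pos,yaw deg) for k=1..n; prints rows along the tool axes"""
    s=bot.read_state(); p=np.array(s["eef_pos"]); R=Ro.from_quat(s["tcp_rot"])
    for k in range(1,n+1):
        q,yaw=fn(k); y=np.radians(yaw); x=np.array([np.cos(y),np.sin(y),0]); d=np.array([0,0,-1.])
        T=Ro.from_matrix(np.c_[x,d,np.cross(x,d)])
        a=np.degrees((R.inv()*T).as_rotvec()).round(1); D=(R.inv().apply(np.array(q)-p)*100).round(2)
        print(dict(ax=a[0],ay=a[1],az=a[2],dx=D[0],dy=D[1],dz=D[2]))
        R=R*Ro.from_rotvec(np.radians(a)); p=np.array(q)
def onpost(phi,z,r=.122):
    f=np.radians(phi); return np.r_[C+r*np.array([np.cos(f),np.sin(f)]),z],phi+90
E
python3 - <<'E'
from h import *
s=bot.read_state();p0=np.array(s["eef_pos"]);q,y=onpost(-135.3,.17)
plan(lambda k:(p0+(q-p0)*k/18,71+(y-71)*k/18),18)
E
```

```text
{'ax': np.float64(-0.0), 'ay': np.float64(6.7), 'az': np.float64(-0.1), 'dx': np.float64(-3.24), 'dy': np.float64(0.2), 'dz': np.float64(-2.71)}
{'ax': np.float64(-0.0), 'ay': np.float64(6.4), 'az': np.float64(0.0), 'dx': np.float64(-2.9), 'dy': np.float64(0.19), 'dz': np.float64(-3.07)}
{'ax': np.float64(-0.0), 'ay': np.float64(6.5), 'az': np.float64(0.0), 'dx': np.float64(-2.54), 'dy': np.float64(0.19), 'dz': np.float64(-3.38)}
{'ax': np.float64(-0.0), 'ay': np.float64(6.5), 'az': np.float64(0.0), 'dx': np.float64(-2.14), 'dy': np.float64(0.19), 'dz': np.float64(-3.64)}
{'ax': np.float64(-0.0), 'ay': np.float64(6.4), 'az': np.float64(0.0), 'dx': np.float64(-1.72), 'dy': np.float64(0.19), 'dz': np.float64(-3.86)}
{'ax': np.float64(-0.0), 'ay': np.float64(6.5), 'az': np.float64(0.0), 'dx': np.float64(-1.28), 'dy': np.float64(0.19), 'dz': np.float64(-4.03)}
{'ax': np.float64(-0.0), 'ay': np.float64(6.4), 'az': np.float64(0.0), 'dx': np.float64(-0.81), 'dy': np.float64(0.19), 'dz': np.float64(-4.15)}
{'ax': np.float64(-0.0), 'ay': np.float64(6.5), 'az': np.float64(0.0), 'dx': np.float6
[... 805 characters left out ...]
), 'ay': np.float64(6.5), 'az': np.float64(-0.0), 'dx': np.float64(2.37), 'dy': np.float64(0.19), 'dz': np.float64(-3.5)}
{'ax': np.float64(-0.0), 'ay': np.float64(6.4), 'az': np.float64(-0.0), 'dx': np.float64(2.75), 'dy': np.float64(0.19), 'dz': np.float64(-3.21)}
{'ax': np.float64(-0.0), 'ay': np.float64(6.5), 'az': np.float64(-0.0), 'dx': np.float64(3.09), 'dy': np.float64(0.19), 'dz': np.float64(-2.88)}
{'ax': np.float64(-0.0), 'ay': np.float64(6.5), 'az': np.float64(-0.0), 'dx': np.float64(3.4), 'dy': np.float64(0.19), 'dz': np.float64(-2.51)}
{'ax': np.float64(-0.0), 'ay': np.float64(6.4), 'az': np.float64(-0.0), 'dx': np.float64(3.66), 'dy': np.float64(0.19), 'dz': np.float64(-2.11)}
```

Emit:
carry_out --deltas '[{"ay": 6.5, "dx": -3.2, "dy": 0.1, "dz": -2.7, "grip": 3.0}, {"ay": 6.5, "dx": -2.9, "dy": 0.1, "dz": -3.1, "grip": 3.0}, {"ay": 6.5, "dx": -2.5, "dy": 0.1, "dz": -3.4, "grip": 3.0}, {"ay": 6.5, "dx": -2.1, "dy": 0.1, "dz": -3.6, "grip": 3.0}, {"ay": 6.5, "dx": -1.7, "dy": 0.1, "dz": -3.9, "grip": 3.0}, {"ay": 6.5, "dx": -1.3, "dy": 0.1, "dz": -4.0, "grip": 3.0}, {"ay": 6.5, "dx": -0.8, "dy": 0.1, "dz": -4.1, "grip": 3.0}, {"ay": 6.5, "dx": -0.3, "dy": 0.1, "dz": -4.2, "grip": 3.0}, {"ay": 6.5, "dx": 0.1, "dy": 0.1, "dz": -4.2, "grip": 3.0}, {"ay": 6.5, "dx": 0.6, "dy": 0.1, "dz": -4.2, "grip": 3.0}]'

```text
schema error: expected keys ax, ay, az, dx, dy, dz, grip
```

```bash
python3 - <<'E'
from h import *
s=bot.read_state();p0=np.array(s["eef_pos"]);q,y=onpost(-135.3,.17);x=Ro.from_quat(s["tcp_rot"]).as_matrix()[:,0];y0=np.degrees(np.arctan2(x[1],x[0]))
print(s["time_s"],p0,y0,y,s["grip_width"])
plan(lambda k:(p0+(q-p0)*k/9,y0+(y-y0)*k/9),9)
E
```

```text
0.15 [0.17694157 0.52032947 0.20458469] 71.21461810375187 -45.30000000000001 1.0021051776705396
{'ax': np.float64(0.0), 'ay': np.float64(12.9), 'az': np.float64(-0.1), 'dx': np.float64(-6.48), 'dy': np.float64(0.39), 'dz': np.float64(-5.43)}
{'ax': np.float64(0.0), 'ay': np.float64(13.0), 'az': np.float64(0.0), 'dx': np.float64(-5.11), 'dy': np.float64(0.38), 'dz': np.float64(-6.74)}
{'ax': np.float64(-0.0), 'ay': np.float64(12.9), 'az': np.float64(0.0), 'dx': np.float64(-3.46), 'dy': np.float64(0.38), 'dz': np.float64(-7.71)}
{'ax': np.float64(-0.0), 'ay': np.float64(13.0), 'az': np.float64(0.0), 'dx': np.float64(-1.65), 'dy': np.float64(0.38), 'dz': np.float64(-8.29)}
{'ax': np.float64(-0.0), 'ay': np.float64(12.9), 'az': np.float64(0.0), 'dx': np.float64(0.25), 'dy': np.float64(0.38), 'dz': np.float64(-8.45)}
{'ax': np.float64(-0.0), 'ay': np.float64(13.0), 'az': np.float64(0.0), 'dx': np.float64(2.13), 'dy': np.float64(0.38), 'dz': np.float64(-8.18)}
{'ax': np.float64(-0.0), 'ay': np.float64(12.9), 'az': np.float64(0.0), 'dx': np.float64(3.92), 'dy': np.float64(0.38), 'dz': np.float64(-7.49)}
{'ax': np.float64(-0.0), 'ay': np.float64(13.0), 'az': np.float64(0.0), 'dx': np.float64(5.49), 'dy': np.float64(0.38), 'dz': np.float64(-6.43)}
{'ax': np.float64(-0.0), 'ay': np.float64(12.9), 'az': np.float64(0.0), 'dx': np.float64(6.8), 'dy': np.float64(0.38), 'dz': np.float64(-5.03)}
```

All keys are required.

Emit:
carry_out --deltas '[{"ax": 0, "ay": 6.5, "az": 0, "dx": -3.2, "dy": 0.1, "dz": -2.7, "grip": 3.0}, {"ax": 0, "ay": 6.5, "az": 0, "dx": -2.9, "dy": 0.1, "dz": -3.1, "grip": 3.0}, {"ax": 0, "ay": 6.5, "az": 0, "dx": -2.5, "dy": 0.1, "dz": -3.4, "grip": 3.0}, {"ax": 0, "ay": 6.5, "az": 0, "dx": -2.1, "dy": 0.1, "dz": -3.6, "grip": 3.0}, {"ax": 0, "ay": 6.5, "az": 0, "dx": -1.7, "dy": 0.1, "dz": -3.9, "grip": 3.0}, {"ax": 0, "ay": 6.5, "az": 0, "dx": -1.3, "dy": 0.1, "dz": -4.0, "grip": 3.0}, {"ax": 0, "ay": 6.5, "az": 0, "dx": -0.8, "dy": 0.1, "dz": -4.1, "grip": 3.0}, {"ax": 0, "ay": 6.5, "az": 0, "dx": -0.3, "dy": 0.1, "dz": -4.2, "grip": 3.0}, {"ax": 0, "ay": 6.5, "az": 0, "dx": 0.1, "dy": 0.1, "dz": -4.2, "grip": 3.0}, {"ax": 0, "ay": 6.5, "az": 0, "dx": 0.6, "dy": 0.1, "dz": -4.2, "grip": 3.0}]'

```text
time_s: 1.15
eef_pos: [0.3242, 0.1143, 0.1903]
tcp_rot: [0.709, 0.025, -0.028, -0.704]
force: [1.3, -0.2, -0.2]
grip_width: 0.323
```

```bash
cat >> h.py <<'E'
def st():
    s=bot.read_state();p=np.array(s["eef_pos"]);M=Ro.from_quat(s["tcp_rot"]).as_matrix();x=M[:,0];d=p[:2]-C
    y0=np.degrees(np.arctan2(x[1],x[0]))
    print("t",round(s["time_s"],2),"p",p.round(4),"yaw",y0.round(1),"down",M[:,1].round(3),"grip",round(s["grip_width"],3),"F",np.round(s["force"],1),"j6",round(s["joints"][5],2),"r",np.hypot(*d).round(4),"phi",np.degrees(np.arctan2(d[1],d[0])).round(1))
    return p,y0
E
python3 - <<'E'
from h import *
p0,y0=st();q,y=onpost(-135.3,.17)
plan(lambda k:(p0+(q-p0)*k/9,y0+(y-y0)*k/9),9)
E
```

```text
t 1.15 p [0.3242 0.1143 0.1903] yaw 4.3 down [-0.003 -0.007 -1.   ] grip 0.323 F [ 1.3 -0.2 -0.2] j6 0.1 r 0.3054 phi 134.4
{'ax': np.float64(0.4), 'ay': np.float64(5.5), 'az': np.float64(-0.2), 'dx': np.float64(1.16), 'dy': np.float64(0.24), 'dz': np.float64(-3.47)}
{'ax': np.float64(-0.0), 'ay': np.float64(5.5), 'az': np.float64(0.0), 'dx': np.float64(1.48), 'dy': np.float64(0.22), 'dz': np.float64(-3.35)}
{'ax': np.float64(-0.0), 'ay': np.float64(5.5), 'az': np.float64(0.0), 'dx': np.float64(1.8), 'dy': np.float64(0.22), 'dz': np.float64(-3.19)}
{'ax': np.float64(-0.0), 'ay': np.float64(5.5), 'az': np.float64(0.0), 'dx': np.float64(2.09), 'dy': np.float64(0.22), 'dz': np.float64(-3.0)}
{'ax': np.float64(-0.0), 'ay': np.float64(5.6), 'az': np.float64(0.0), 'dx': np.float64(2.37), 'dy': np.float64(0.22), 'dz': np.float64(-2.79)}
{'ax': np.float64(-0.0), 'ay': np.float64(5.5), 'az': np.float64(0.0), 'dx': np.float64(2.63), 'dy': np.float64(0.22), 'dz': np.float64(-2.54)}
{'ax': np.float64(-0.0), 'ay': np.float64(5.5), 'az': np.float64(0.0), 'dx': np.float64(2.86), 'dy': np.float64(0.22), 'dz': np.float64(-2.28)}
{'ax': np.float64(-0.0), 'ay': np.float64(5.5), 'az': np.float64(0.0), 'dx': np.float64(3.07), 'dy': np.float64(0.22), 'dz': np.float64(-1.99)}
{'ax': np.float64(-0.0), 'ay': np.float64(5.5), 'az': np.float64(0.0), 'dx': np.float64(3.25), 'dy': np.float64(0.22), 'dz': np.float64(-1.69)}
```

Emit:
carry_out --deltas '[{"ax": 0.4, "ay": 5.5, "az": -0.2, "dx": 1.2, "dy": 0.2, "dz": -3.5, "grip": 3.0}, {"ax": 0, "ay": 5.5, "az": 0, "dx": 1.5, "dy": 0.2, "dz": -3.4, "grip": 3.0}, {"ax": 0, "ay": 5.5, "az": 0, "dx": 1.8, "dy": 0.2, "dz": -3.2, "grip": 3.0}, {"ax": 0, "ay": 5.5, "az": 0, "dx": 2.1, "dy": 0.2, "dz": -3.0, "grip": 3.0}, {"ax": 0, "ay": 5.5, "az": 0, "dx": 2.4, "dy": 0.2, "dz": -2.8, "grip": 3.0}, {"ax": 0, "ay": 5.5, "az": 0, "dx": 2.6, "dy": 0.2, "dz": -2.5, "grip": 3.0}, {"ax": 0, "ay": 5.5, "az": 0, "dx": 2.9, "dy": 0.2, "dz": -2.3, "grip": 3.0}, {"ax": 0, "ay": 5.5, "az": 0, "dx": 3.1, "dy": 0.2, "dz": -2.0, "grip": 3.0}, {"ax": 0, "ay": 5.5, "az": 0, "dx": 3.2, "dy": 0.2, "dz": -1.7, "grip": 3.0}, {"ax": 0, "ay": 0, "az": 0, "dx": 0, "dy": 0, "dz": 0, "grip": 3.0}]'

```text
time_s: 2.15
eef_pos: [0.4475, -0.2109, 0.1687]
tcp_rot: [-0.645, 0.288, -0.287, 0.647]
force: [0.3, 0.6, -0.7]
grip_width: 0.315
```

```bash
python3 - <<'E'
from h import *
p0,y0=st();q,y=onpost(-135.3,.12)
plan(lambda k:(p0+(q-p0)*k/2,y0+(y-y0)*k/2),2)
c=bot.read_camera("side");cv2.imwrite("pics/side1.png",cv2.resize(c["color"][120:320,200:460],None,fx=3,fy=3))
E
```

```text
t 2.15 p [ 0.4475 -0.2109  0.1687] yaw -48.0 down [ 0.001  0.003 -1.   ] grip 0.315 F [ 0.3  0.6 -0.7] j6 0.28 r 0.1403 phi -130.2
{'ax': np.float64(-0.1), 'ay': np.float64(-1.3), 'az': np.float64(-0.1), 'dx': np.float64(-0.66), 'dy': np.float64(2.44), 'dz': np.float64(0.85)}
{'ax': np.float64(-0.0), 'ay': np.float64(-1.4), 'az': np.float64(0.0), 'dx': np.float64(-0.65), 'dy': np.float64(2.44), 'dz': np.float64(0.87)}
```

View pics/side1.png

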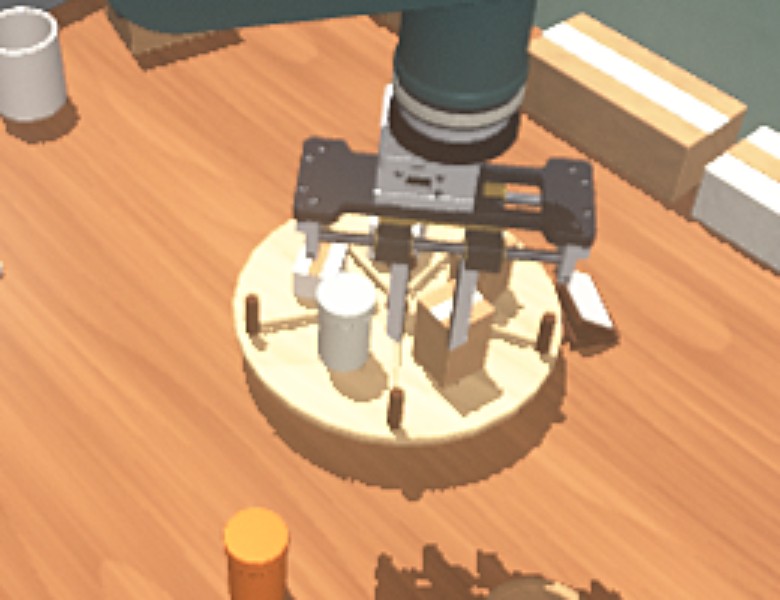

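The side crop shows both fingers hanging at about (398,335) and (460,345), above and just off the near-right post at (395,408). The goods are standing undisturbed. Next I centre over the post.

Emit:
carry_out --deltas '[{"ax": 0, "ay": -1.4, "az": 0, "dx": -0.7, "dy": 1.5, "dz": 0.9, "grip": 3.0}, {"ax": 0, "ay": -1.4, "az": 0, "dx": -0.7, "dy": 1.5, "dz": 0.9, "grip": 3.0}, {"ax": 0, "ay": 0, "az": 0, "dx": 0, "dy": 0, "dz": 0, "grip": 3.0}]'

```text
time_s: 2.5
eef_pos: [0.4496, -0.1818, 0.1363]
tcp_rot: [-0.652, 0.269, -0.267, 0.656]
force: [-0.1, 0.5, 0.4]
grip_width: 0.319
```

```bash
python3 - <<'E'
from h import *
p0,y0=st();q,y=onpost(-135.3,.062)
plan(lambda k:(p0+(q-p0)*k/4,y0+(y-y0)*k/4),4)
E
```

```text
t 2.5 p [ 0.4496 -0.1818  0.1363] yaw -44.6 down [-0.001  0.007 -1.   ] grip 0.319 F [-0.1  0.5  0.4] j6 0.27 r 0.1179 phi -138.5
{'ax': np.float64(-0.2), 'ay': np.float64(0.2), 'az': np.float64(-0.3), 'dx': np.float64(0.17), 'dy': np.float64(1.86), 'dz': np.float64(-0.12)}
{'ax': np.float64(-0.0), 'ay': np.float64(0.2), 'az': np.float64(-0.0), 'dx': np.float64(0.17), 'dy': np.float64(1.86), 'dz': np.float64(-0.11)}
{'ax': np.float64(-0.0), 'ay': np.float64(0.1), 'az': np.float64(-0.0), 'dx': np.float64(0.17), 'dy': np.float64(1.86), 'dz': np.float64(-0.11)}
{'ax': np.float64(-0.0), 'ay': np.float64(0.2), 'az': np.float64(-0.0), 'dx': np.float64(0.17), 'dy': np.float64(1.86), 'dz': np.float64(-0.11)}
```

Emit:
carry_out --deltas '[{"ax": 0, "ay": 0.5, "az": 0, "dx": 0.6, "dy": 0.5, "dz": -0.4, "grip": 3.0}, {"ax": 0, "ay": 0, "az": 0, "dx": 0, "dy": 0.5, "dz": 0, "grip": 3.0}, {"ax": 0, "ay": 0, "az": 0, "dx": 0, "dy": 0.5, "dz": 0, "grip": 3.0}, {"ax": 0, "ay": 0, "az": 0, "dx": 0, "dy": 0, "dz": 0, "grip": 3.0}]'

```text
time_s: 2.9
eef_pos: [0.4509, -0.1866, 0.1206]
tcp_rot: [-0.652, 0.27, -0.269, 0.656]
force: [-0.2, -0.1, -1.2]
grip_width: 0.316
```

```bash
python3 - <<'E'
from h import *
p0,y0=st();q,y=onpost(-135.3,.062)
plan(lambda k:(p0+(q-p0)*k/4,y0+(y-y0)*k/4),4)
c=bot.read_camera("side");cv2.imwrite("pics/side2.png",cv2.resize(c["color"][150:300,240:440],None,fx=4,fy=4))
E
```

```text
t 2.9 p [ 0.4509 -0.1866  0.1206] yaw -44.8 down [ 0.     0.006 -1.   ] grip 0.316 F [-0.2 -0.1 -1.2] j6 0.27 r 0.1203 phi -136.4
{'ax': np.float64(-0.2), 'ay': np.float64(0.1), 'az': np.float64(-0.2), 'dx': np.float64(0.06), 'dy': np.float64(1.47), 'dz': np.float64(-0.05)}
{'ax': np.float64(-0.0), 'ay': np.float64(0.1), 'az': np.float64(-0.0), 'dx': np.float64(0.06), 'dy': np.float64(1.47), 'dz': np.float64(-0.05)}
{'ax': np.float64(-0.0), 'ay': np.float64(0.2), 'az': np.float64(-0.0), 'dx': np.float64(0.06), 'dy': np.float64(1.47), 'dz': np.float64(-0.05)}
{'ax': np.float64(-0.0), 'ay': np.float64(0.1), 'az': np.float64(-0.0), 'dx': np.float64(0.06), 'dy': np.float64(1.47), 'dz': np.float64(-0.05)}
```

View pics/side2.png

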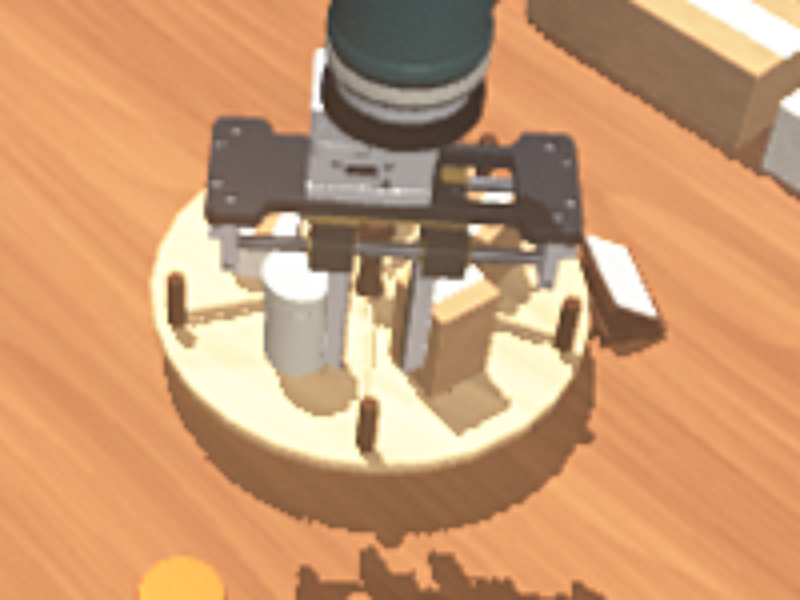

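The side crop shows the fingertips at about (337,365) and (412,368), one on each side of the post top at (367,400) and about 35 mm above it. That matches the pose readout, so I descend.

Emit:
carry_out --deltas '[{"ax": -0.2, "ay": 0, "az": -0.2, "dx": 0.2, "dy": 1.3, "dz": -0.2, "grip": 3.0}, {"ax": 0, "ay": 0, "az": 0, "dx": 0, "dy": 1.3, "dz": 0, "grip": 3.0}, {"ax": 0, "ay": 0, "az": 0, "dx": 0, "dy": 1.3, "dz": 0, "grip": 3.0}, {"ax": 0, "ay": 0, "az": 0, "dx": 0, "dy": 1.0, "dz": 0, "grip": 3.0}, {"ax": 0, "ay": 0, "az": 0, "dx": 0, "dy": 0.3, "dz": 0, "grip": 3.0}, {"ax": 0, "ay": 0, "az": 0, "dx": 0, "dy": 0, "dz": 0, "grip": 3.0}]'

```text
time_s: 3.55
eef_pos: [0.4506, -0.1901, 0.0637]
tcp_rot: [-0.653, 0.27, -0.27, 0.654]
force: [-0.2, 0.3, 0.1]
grip_width: 0.32
```

```bash
python3 - <<'E'
from h import *
p0,y0=st();phi=np.degrees(np.arctan2(*(p0[:2]-C)[::-1]))
plan(lambda k:onpost(phi+5*k,.064),10)
E
```

```text
t 3.55 p [ 0.4506 -0.1901  0.0637] yaw -44.9 down [-0.001  0.001 -1.   ] grip 0.32 F [-0.2  0.3  0.1] j6 0.27 r 0.1229 phi -135.3
{'ax': np.float64(-0.0), 'ay': np.float64(-4.5), 'az': np.float64(-0.1), 'dx': np.float64(1.06), 'dy': np.float64(-0.03), 'dz': np.float64(0.13)}
{'ax': np.float64(-0.0), 'ay': np.float64(-5.0), 'az': np.float64(0.0), 'dx': np.float64(1.06), 'dy': np.float64(0.0), 'dz': np.float64(0.05)}
{'ax': np.float64(-0.0), 'ay': np.float64(-5.0), 'az': np.float64(0.0), 'dx': np.float64(1.06), 'dy': np.float64(0.0), 'dz': np.float64(0.05)}
{'ax': np.float64(-0.0), 'ay': np.float64(-5.0), 'az': np.float64(0.0), 'dx': np.float64(1.06), 'dy': np.float64(0.0), 'dz': np.float64(0.05)}
{'ax': np.float64(-0.0), 'ay': np.float64(-5.0), 'az': np.float64(0.0), 'dx': np.float64(1.06), 'dy': np.float64(0.0), 'dz': np.float64(0.05)}
{'ax': np.float64(0.0), 'ay': np.float64(-5.0), 'az': np.float64(0.0), 'dx': np.float64(1.06), 'dy': np.float64(0.0), 'dz': np.float64(0.05)}
{'ax': np.float64(0.0), 'ay': np.float64(-5.0), 'az': np.float64(0.0), 'dx': np.float64(1.06), 'dy': np.float64(0.0), 'dz': np.float64(0.05)}
{'ax': np.float64(0.0), 'ay': np.float64(-5.0), 'az': np.float64(0.0), 'dx': np.float64(1.06), 'dy': np.float64(0.0), 'dz': np.float64(0.05)}
{'ax': np.float64(0.0), 'ay': np.float64(-5.0), 'az': np.float64(0.0), 'dx': np.float64(1.06), 'dy': np.float64(0.0), 'dz': np.float64(0.05)}
{'ax': np.float64(0.0), 'ay': np.float64(-5.0), 'az': np.float64(0.0), 'dx': np.float64(1.06), 'dy': np.float64(0.0), 'dz': np.float64(0.05)}
```

Emit:
carry_out --deltas '[{"ax": 0, "ay": -1.5, "az": 0, "dx": 0.4, "dy": 0, "dz": 0.1, "grip": 3.0}, {"ax": 0, "ay": -2, "az": 0, "dx": 0.4, "dy": 0, "dz": 0, "grip": 3.0}, {"ax": 0, "ay": -2, "az": 0, "dx": 0.4, "dy": 0, "dz": 0, "grip": 3.0}, {"ax": 0, "ay": -2, "az": 0, "dx": 0.4, "dy": 0, "dz": 0, "grip": 3.0}, {"ax": 0, "ay": -2.5, "az": 0, "dx": 0.5, "dy": 0, "dz": 0, "grip": 3.0}, {"ax": 0, "ay": -3, "az": 0, "dx": 0.6, "dy": 0, "dz": 0, "grip": 3.0}]'

```text
time_s: 4.15
eef_pos: [0.4733, -0.2065, 0.0648]
tcp_rot: [-0.681, 0.19, -0.188, 0.682]
force: [0.1, 0.8, -0.1]
grip_width: 0.319
```

```bash
python3 - <<'E'
from h import *
p0,y0=st();phi=np.degrees(np.arctan2(*(p0[:2]-C)[::-1]))
plan(lambda k:onpost(phi+4*k,.064),3)
E
```

```text
t 4.15 p [ 0.4733 -0.2065  0.0648] yaw -31.0 down [-0.001  0.002 -1.   ] grip 0.319 F [ 0.1  0.8 -0.1] j6 0.02 r 0.1215 phi -122.2
{'ax': np.float64(-0.1), 'ay': np.float64(-2.8), 'az': np.float64(-0.1), 'dx': np.float64(0.85), 'dy': np.float64(0.08), 'dz': np.float64(-0.04)}
{'ax': np.float64(0.0), 'ay': np.float64(-4.0), 'az': np.float64(-0.0), 'dx': np.float64(0.85), 'dy': np.float64(-0.0), 'dz': np.float64(0.03)}
{'ax': np.float64(0.0), 'ay': np.float64(-4.0), 'az': np.float64(-0.0), 'dx': np.float64(0.85), 'dy': np.float64(-0.0), 'dz': np.float64(0.03)}
```

Emit:
carry_out --deltas '[{"ax": 0, "ay": -3, "az": 0, "dx": 0.8, "dy": 0, "dz": 0, "grip": 3.0}, {"ax": 0, "ay": -4, "az": 0, "dx": 0.8, "dy": 0, "dz": 0.03, "grip": 3.0}, {"ax": 0, "ay": -4, "az": 0, "dx": 0.85, "dy": 0, "dz": 0.03, "grip": 3.0}, {"ax": 0, "ay": -4, "az": 0, "dx": 0.85, "dy": 0, "dz": 0.03, "grip": 3.0}, {"ax": 0, "ay": -4, "az": 0, "dx": 0.85, "dy": 0, "dz": 0.03, "grip": 3.0}, {"ax": 0, "ay": -4, "az": 0, "dx": 0.85, "dy": 0, "dz": 0.03, "grip": 3.0}, {"ax": 0, "ay": -4, "az": 0, "dx": 0.85, "dy": 0, "dz": 0.03, "grip": 3.0}, {"ax": 0, "ay": -4, "az": 0, "dx": 0.85, "dy": 0, "dz": 0.03, "grip": 3.0}]'

```text
time_s: 4.95
eef_pos: [0.5389, -0.2249, 0.0653]
tcp_rot: [-0.705, -0.009, 0.013, 0.709]
force: [-1.0, -0.6, -0.6]
grip_width: 0.319
```

```bash
python3 - <<'E'
from h import *
p0,y0=st();phi=np.degrees(np.arctan2(*(p0[:2]-C)[::-1]))
plan(lambda k:onpost(phi+4*k,.064),3)
E
```

```text
t 4.95 p [ 0.5389 -0.2249  0.0653] yaw 1.8 down [-0.006  0.005 -1.   ] grip 0.319 F [-1.  -0.6 -0.6] j6 -0.52 r 0.1212 phi -89.6
{'ax': np.float64(-0.3), 'ay': np.float64(-2.6), 'az': np.float64(-0.3), 'dx': np.float64(0.85), 'dy': np.float64(0.13), 'dz': np.float64(-0.08)}
{'ax': np.float64(0.0), 'ay': np.float64(-4.0), 'az': np.float64(-0.0), 'dx': np.float64(0.85), 'dy': np.float64(-0.0), 'dz': np.float64(0.03)}
{'ax': np.float64(0.0), 'ay': np.float64(-4.0), 'az': np.float64(-0.0), 'dx': np.float64(0.85), 'dy': np.float64(-0.0), 'dz': np.float64(0.03)}
```

Emit:
carry_out --deltas '[{"ax": -0.3, "ay": -3, "az": -0.3, "dx": 0.85, "dy": 0.1, "dz": -0.05, "grip": 3.0}, {"ax": 0, "ay": -4, "az": 0, "dx": 0.85, "dy": 0, "dz": 0.02, "grip": 3.0}, {"ax": 0, "ay": -4, "az": 0, "dx": 0.85, "dy": 0, "dz": 0.02, "grip": 3.0}, {"ax": 0, "ay": -4, "az": 0, "dx": 0.85, "dy": 0, "dz": 0.02, "grip": 3.0}, {"ax": 0, "ay": -4, "az": 0, "dx": 0.85, "dy": 0, "dz": 0.02, "grip": 3.0}, {"ax": 0, "ay": -4, "az": 0, "dx": 0.85, "dy": 0, "dz": 0.02, "grip": 3.0}, {"ax": 0, "ay": -4, "az": 0, "dx": 0.85, "dy": 0, "dz": 0.02, "grip": 3.0}, {"ax": 0, "ay": -4, "az": 0, "dx": 0.85, "dy": 0, "dz": 0.02, "grip": 3.0}]'

```text
time_s: 5.75
eef_pos: [0.6058, -0.207, 0.0654]
tcp_rot: [-0.675, -0.208, 0.212, 0.675]
force: [-1.6, 0.7, 0.3]
grip_width: 0.323
```

```bash
python3 - <<'E'
from h import *
p0,y0=st();phi=np.degrees(np.arctan2(*(p0[:2]-C)[::-1]))
plan(lambda k:onpost(phi+4*k,.064),3)
E
```

```text
t 5.75 p [ 0.6058 -0.207   0.0654] yaw 34.5 down [-0.005 -0.001 -1.   ] grip 0.323 F [-1.6  0.7  0.3] j6 -1.02 r 0.1236 phi -56.7
{'ax': np.float64(-0.1), 'ay': np.float64(-2.8), 'az': np.float64(-0.3), 'dx': np.float64(0.86), 'dy': np.float64(0.14), 'dz': np.float64(0.17)}
{'ax': np.float64(-0.0), 'ay': np.float64(-4.0), 'az': np.float64(0.0), 'dx': np.float64(0.85), 'dy': np.float64(0.0), 'dz': np.float64(0.03)}
{'ax': np.float64(-0.0), 'ay': np.float64(-4.0), 'az': np.float64(0.0), 'dx': np.float64(0.85), 'dy': np.float64(0.0), 'dz': np.float64(0.03)}
```

Emit:
carry_out --deltas '[{"ax": -0.1, "ay": -3, "az": -0.3, "dx": 0.85, "dy": 0.1, "dz": 0.1, "grip": 3.0}, {"ax": 0, "ay": -4, "az": 0, "dx": 0.85, "dy": 0, "dz": 0.08, "grip": 3.0}, {"ax": 0, "ay": -4, "az": 0, "dx": 0.85, "dy": 0, "dz": 0.05, "grip": 3.0}, {"ax": 0, "ay": -4, "az": 0, "dx": 0.85, "dy": 0, "dz": 0.05, "grip": 3.0}, {"ax": 0, "ay": -4, "az": 0, "dx": 0.85, "dy": 0, "dz": 0.05, "grip": 3.0}, {"ax": 0, "ay": -4, "az": 0, "dx": 0.85, "dy": 0, "dz": 0.05, "grip": 3.0}, {"ax": 0, "ay": -4, "az": 0, "dx": 0.85, "dy": 0, "dz": 0.05, "grip": 3.0}, {"ax": 0, "ay": -4, "az": 0, "dx": 0.85, "dy": 0, "dz": 0.05, "grip": 3.0}]'

```text
time_s: 6.55
eef_pos: [0.6501, -0.1563, 0.0655]
tcp_rot: [0.59, 0.39, -0.393, -0.587]
force: [-0.5, -1.3, -0.4]
grip_width: 0.324
```

```bash
python3 - <<'E'
from h import *
p0,y0=st();phi=np.degrees(np.arctan2(*(p0[:2]-C)[::-1]))
plan(lambda k:onpost(phi+4*k,.064),3)
E
```

```text
t 6.55 p [ 0.6501 -0.1563  0.0655] yaw 67.3 down [-0.002 -0.006 -1.   ] grip 0.324 F [-0.5 -1.3 -0.4] j6 -1.49 r 0.1239 phi -25.1
{'ax': np.float64(0.0), 'ay': np.float64(-1.6), 'az': np.float64(-0.3), 'dx': np.float64(0.86), 'dy': np.float64(0.15), 'dz': np.float64(0.18)}
{'ax': np.float64(0.0), 'ay': np.float64(-4.0), 'az': np.float64(-0.0), 'dx': np.float64(0.85), 'dy': np.float64(-0.0), 'dz': np.float64(0.03)}
{'ax': np.float64(0.0), 'ay': np.float64(-4.0), 'az': np.float64(-0.0), 'dx': np.float64(0.85), 'dy': np.float64(-0.0), 'dz': np.float64(0.03)}
```

Emit:
carry_out --deltas '[{"ax": 0, "ay": -2, "az": -0.3, "dx": 0.85, "dy": 0.1, "dz": 0.1, "grip": 3.0}, {"ax": 0, "ay": -3.5, "az": 0, "dx": 0.85, "dy": 0, "dz": 0.08, "grip": 3.0}, {"ax": 0, "ay": -4, "az": 0, "dx": 0.85, "dy": 0, "dz": 0.05, "grip": 3.0}, {"ax": 0, "ay": -4, "az": 0, "dx": 0.85, "dy": 0, "dz": 0.05, "grip": 3.0}, {"ax": 0, "ay": -4, "az": 0, "dx": 0.8, "dy": 0, "dz": 0.05, "grip": 3.0}, {"ax": 0, "ay": -3, "az": 0, "dx": 0.6, "dy": 0, "dz": 0.03, "grip": 3.0}, {"ax": 0, "ay": -2, "az": 0, "dx": 0.4, "dy": 0, "dz": 0, "grip": 3.0}, {"ax": 0, "ay": -1, "az": 0, "dx": 0.2, "dy": 0, "dz": 0, "grip": 3.0}, {"ax": 0, "ay": 0, "az": 0, "dx": 0, "dy": 0, "dz": 0, "grip": 3.0}]'

```text
time_s: 7.45
eef_pos: [0.6625, -0.1028, 0.0657]
tcp_rot: [-0.493, -0.509, 0.509, 0.489]
force: [-0.1, -0.0, -0.0]
grip_width: 0.32
```

```bash
cat >> h.py <<'E'
def look(name):
    c,W,ctr,hsv=meas(); z=np.nan_to_num(W[...,2]); r=np.nan_to_num(np.hypot(W[...,0]-C[0],W[...,1]-C[1]),nan=9)
    print("tall posts/goods");blobs((r<.13)&(z>.065)&(z<.13),W,C,10)
    print("holder");blobs((r>.138)&(r<.2)&(z>.012)&(z<.045)&(hsv[...,1]<60)&(hsv[...,2]>120),W,C,30)
    cv2.imwrite(name,cv2.resize(c["color"][115:260,235:375],None,fx=4,fy=4,interpolation=cv2.INTER_CUBIC))
E
python3 - <<'E'
from h import *
p0,y0=st();look("pics/crop2.png")
E
```

```text
t 7.45 p [ 0.6625 -0.1028  0.0657] yaw 92.0 down [ 0.004 -0.005 -1.   ] grip 0.32 F [-0.1 -0.  -0. ] j6 -1.84 r 0.1245 phi 0.4
axis minenc 0.5415884256362915 -0.11080317199230194 0.13423776626586914 lsq [ 0.53827603 -0.10769492] 0.13083075379599002
tall posts/goods
41 px [311.9 137.7] p [ 0.6569 -0.1185  0.0818] r 0.1198 ang -7.1
18 px [324.6 154.2] p [ 0.6078 -0.1456  0.1133] r 0.0814 ang -31.0
25 px [260.  165.6] p [0.5852 0.0084 0.0801] r 0.1216 ang 67.2
25 px [354.  174.2] p [ 0.5671 -0.2217  0.0801] r 0.1215 ang -76.2
251 px [331.7 197.5] p [ 0.5099 -0.1676  0.0732] r 0.0698 ang -113.7
24 px [332.3 227.9] p [ 0.4347 -0.1673  0.0815] r 0.1213 ang -148.4
holder
```

View pics/crop2.png

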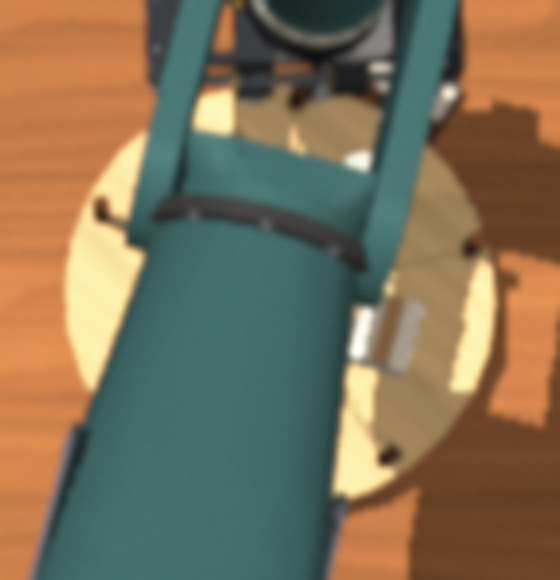

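The crop shows the tray's lower-right posts clear of the arm, at about (470,248) and (388,455), and the canister lid partly visible in the front bay at (357,160). The visible posts put the bay at about −40.5°, so roughly 10° remain. I'll refine the holder angle from the first image.

```bash
python3 - <<'E'
from h import *
d=np.load("top0.npz");W=d["W"];hsv=cv2.cvtColor(d["c"],cv2.COLOR_BGR2HSV)
z=np.nan_to_num(W[...,2]); r=np.nan_to_num(np.hypot(W[...,0]-C[0],W[...,1]-C[1]),nan=9);x=np.nan_to_num(W[...,0])
for n,m in(("all",(r>.138)&(r<.2)&(z>.008)&(z<.042)&(x>.6)),("white",(r>.135)&(r<.2)&(hsv[...,1]<60)&(hsv[...,2]>130)&(x>.6)&(z<.042))):
    P=W[m]; rc=cv2.minAreaRect((P[:,:2]*1000).astype(np.float32)); e=np.array(rc[0])/1000-C
    print(n,len(P),"centre ang",np.degrees(np.arctan2(e[1],e[0])).round(2),"size",np.round(rc[1],1),"rect",round(rc[2],1),"z",P[:,2].min().round(3),P[:,2].max().round(3))
d=np.load("side0.npz");W=d["W"];hsv=cv2.cvtColor(d["c"],cv2.COLOR_BGR2HSV)
z=np.nan_to_num(W[...,2]); x,y=np.nan_to_num(W[...,0]),np.nan_to_num(W[...,1]);r=np.hypot(x-C[0],y-C[1])
m=(r>.135)&(r<.2)&(hsv[...,1]<60)&(hsv[...,2]>130)&(x>.6)&(z<.042);P=W[m]
rc=cv2.minAreaRect((P[:,:2]*1000).astype(np.float32)); e=np.array(rc[0])/1000-C
print("side white",len(P),np.degrees(np.arctan2(e[1],e[0])),rc)
E
```

```text
all 355 centre ang -30.48 size [69. 42.] rect 58.8 z 0.008 0.036
white 225 centre ang -30.81 size [62.2 31.4] rect 58.3 z 0.012 0.036
side white 161 -30.265586959814467 ((679.2719116210938, -186.13885498046875), (62.35283660888672, 30.985393524169922), 58.04533004760742)
```

Emit:
carry_out --deltas '[{"ax": 0.2, "ay": -1, "az": -0.2, "dx": 0.3, "dy": 0.1, "dz": 0.1, "grip": 3.0}, {"ax": 0, "ay": -2, "az": 0, "dx": 0.4, "dy": 0, "dz": 0.1, "grip": 3.0}, {"ax": 0, "ay": -2, "az": 0, "dx": 0.4, "dy": 0, "dz": 0, "grip": 3.0}, {"ax": 0, "ay": -1.5, "az": 0, "dx": 0.3, "dy": 0, "dz": 0, "grip": 3.0}, {"ax": 0, "ay": -1, "az": 0, "dx": 0.2, "dy": 0, "dz": 0, "grip": 3.0}, {"ax": 0, "ay": 0, "az": 0, "dx": 0, "dy": 0, "dz": 0, "grip": 3.0}]'

```text
time_s: 8.1
eef_pos: [0.6605, -0.0884, 0.0656]
tcp_rot: [0.457, 0.541, -0.541, -0.454]
force: [0.2, 0.6, 0.1]
grip_width: 0.318
```

```bash
python3 - <<'E'
from h import *
p0,y0=st();look("pics/crop3.png")
E
```

```text
t 8.1 p [ 0.6605 -0.0884  0.0656] yaw 99.8 down [ 0.004 -0.003 -1.   ] grip 0.318 F [0.2 0.6 0.1] j6 -1.96 r 0.1235 phi 7.1
axis minenc 0.5395790934562683 -0.10464092344045639 0.13449999690055847 lsq [ 0.53835262 -0.10652945] 0.13146409941735843
tall posts/goods
34 px [306.9 137.5] p [ 0.657  -0.1061  0.0824] r 0.119 ang -1.2
25 px [318.8 154.4] p [ 0.6069 -0.1316  0.1137] r 0.0744 ang -22.1
26 px [352.3 168.7] p [ 0.5807 -0.2176  0.0814] r 0.1217 ang -69.5
22 px [257.7 171.3] p [0.5709 0.0136 0.0801] r 0.1219 ang 74.3
272 px [332.5 193.7] p [ 0.5192 -0.1694  0.0735] r 0.0683 ang -106.0
14 px [316.6 210.3] p [ 0.4762 -0.129   0.0867] r 0.0668 ang -157.7
23 px [337.  224.5] p [ 0.4429 -0.1787  0.0813] r 0.1211 ang -141.7
holder
82 px [342.2 138.3] p [ 0.673 -0.203  0.025] r 0.1676 ang -36.3
```

Emit:
carry_out --deltas '[{"ax": 0.2, "ay": -1, "az": -0.2, "dx": 0.2, "dy": 0.1, "dz": 0.1, "grip": 3.0}, {"ax": 0, "ay": -1, "az": 0, "dx": 0.2, "dy": 0, "dz": 0.1, "grip": 3.0}, {"ax": 0, "ay": -0.5, "az": 0, "dx": 0.2, "dy": 0, "dz": 0, "grip": 3.0}, {"ax": 0, "ay": 0, "az": 0, "dx": 0.1, "dy": 0, "dz": 0, "grip": 3.0}, {"ax": 0, "ay": 0, "az": 0, "dx": 0, "dy": 0, "dz": 0, "grip": 3.0}]'

```text
time_s: 8.65
eef_pos: [0.6582, -0.0821, 0.0652]
tcp_rot: [0.444, 0.552, -0.551, -0.442]
force: [0.3, -0.7, -1.5]
grip_width: 0.318
```

```bash
python3 - <<'E'
from h import *
p0,y0=st();look("pics/crop3.png")
E
```

```text
t 8.65 p [ 0.6582 -0.0821  0.0652] yaw 102.4 down [ 0.003 -0.001 -1.   ] grip 0.318 F [ 0.3 -0.7 -1.5] j6 -2.0 r 0.1221 phi 10.2
axis minenc 0.5397017598152161 -0.10461735725402832 0.13447603583335876 lsq [ 0.5380497  -0.10579837] 0.13228615140527533
tall posts/goods
31 px [304.8 138.1] p [ 0.656  -0.1011  0.0809] r 0.118 ang 1.3
11 px [288.5 150.7] p [ 0.6152 -0.0593  0.1122] r 0.0891 ang 29.9
27 px [316.4 154.8] p [ 0.606  -0.126   0.1135] r 0.0715 ang -18.2
13 px [330.5 160.6] p [ 0.5924 -0.1595  0.1132] r 0.078 ang -45.7
26 px [351.3 166.5] p [ 0.5861 -0.2153  0.0808] r 0.1215 ang -66.7
12 px [256.2 173.2] p [0.5659 0.0173 0.082 ] r 0.1242 ang 77.0
275 px [332.8 192.4] p [ 0.5226 -0.1703  0.0732] r 0.0684 ang -103.1
84 px [315.9 213.2] p [ 0.4694 -0.1274  0.0847] r 0.0725 ang -160.9
22 px [339.1 222.9] p [ 0.4467 -0.1836  0.0824] r 0.1213 ang -138.8
holder
101 px [341.1 137.8] p [ 0.6742 -0.2     0.0253] r 0.1668 ang -35.3
```

The bay is now at about −30.75° and the holder at about −30.6°. I'll centre the fingers around the post without touching it, lift, and retreat.

Emit:
carry_out --deltas '[{"ax": 0, "ay": 0, "az": 0, "dx": -0.4, "dy": 0, "dz": -0.05, "grip": 3.0}, {"ax": 0, "ay": 0, "az": 0, "dx": -0.3, "dy": 0, "dz": 0, "grip": 3.0}, {"ax": 0, "ay": 0, "az": 0, "dx": 0, "dy": 0, "dz": 0, "grip": 3.0}, {"ax": 0, "ay": 0, "az": 0, "dx": 0, "dy": -0.8, "dz": 0, "grip": 3.0}, {"ax": 0, "ay": 0, "az": 0, "dx": 0, "dy": -1.5, "dz": 0, "grip": 3.0}, {"ax": 0, "ay": 0, "az": 0, "dx": 0, "dy": -2, "dz": 0, "grip": 3.0}, {"ax": 0, "ay": 0, "az": 0, "dx": 0, "dy": -3, "dz": 0, "grip": 3.0}, {"ax": 0, "ay": 0, "az": 0, "dx": 0, "dy": -4, "dz": 0, "grip": 3.0}, {"ax": 0, "ay": 0, "az": 0, "dx": 0, "dy": -2, "dz": 0, "grip": 3.0}]'

```text
time_s: 9.6
eef_pos: [0.6572, -0.0881, 0.2029]
tcp_rot: [-0.441, -0.551, 0.552, 0.445]
force: [0.3, -0.6, 1.5]
grip_width: 0.32
```

```bash
python3 - <<'E'
from h import *
p0,y0=st();q=np.array([.45,.26,.22])
plan(lambda k:(p0+(q-p0)*k/10,y0-5*k),10)
E
```

```text
t 9.6 p [ 0.6572 -0.0881  0.2029] yaw 102.4 down [-0.006  0.003 -1.   ] grip 0.32 F [ 0.3 -0.6  1.5] j6 -2.01 r 0.1202 phi 7.5
{'ax': np.float64(-0.3), 'ay': np.float64(5.0), 'az': np.float64(0.2), 'dx': np.float64(3.85), 'dy': np.float64(-0.15), 'dz': np.float64(1.27)}
{'ax': np.float64(-0.0), 'ay': np.float64(5.0), 'az': np.float64(0.0), 'dx': np.float64(3.72), 'dy': np.float64(-0.17), 'dz': np.float64(1.6)}
{'ax': np.float64(-0.0), 'ay': np.float64(5.0), 'az': np.float64(0.0), 'dx': np.float64(3.57), 'dy': np.float64(-0.17), 'dz': np.float64(1.92)}
{'ax': np.float64(-0.0), 'ay': np.float64(5.0), 'az': np.float64(0.0), 'dx': np.float64(3.38), 'dy': np.float64(-0.17), 'dz': np.float64(2.23)}
{'ax': np.float64(-0.0), 'ay': np.float64(5.0), 'az': np.float64(0.0), 'dx': np.float64(3.18), 'dy': np.float64(-0.17), 'dz': np.float64(2.51)}
{'ax': np.float64(-0.0), 'ay': np.float64(5.0), 'az': np.float64(0.0), 'dx': np.float64(2.95), 'dy': np.float64(-0.17), 'dz': np.float64(2.78)}
{'ax': np.float64(-0.0), 'ay': np.float64(5.0), 'az': np.float64(0.0), 'dx': np.float64(2.69), 'dy': np.float64(-0.17), 'dz': np.float64(3.03)}
{'ax': np.float64(-0.0), 'ay': np.float64(5.0), 'az': np.float64(0.0), 'dx': np.float64(2.42), 'dy': np.float64(-0.17), 'dz': np.float64(3.25)}
{'ax': np.float64(-0.0), 'ay': np.float64(5.0), 'az': np.float64(0.0), 'dx': np.float64(2.13), 'dy': np.float64(-0.17), 'dz': np.float64(3.45)}
{'ax': np.float64(-0.0), 'ay': np.float64(5.0), 'az': np.float64(0.0), 'dx': np.float64(1.82), 'dy': np.float64(-0.17), 'dz': np.float64(3.62)}
```

Emit:
carry_out --deltas '[{"ax": -0.3, "ay": 5, "az": 0.2, "dx": 3.8, "dy": -0.2, "dz": 1.3, "grip": 3.0}, {"ax": 0, "ay": 5, "az": 0, "dx": 3.7, "dy": -0.2, "dz": 1.6, "grip": 3.0}, {"ax": 0, "ay": 5, "az": 0, "dx": 3.6, "dy": -0.2, "dz": 1.9, "grip": 3.0}, {"ax": 0, "ay": 5, "az": 0, "dx": 3.4, "dy": -0.2, "dz": 2.2, "grip": 3.0}, {"ax": 0, "ay": 5, "az": 0, "dx": 3.2, "dy": -0.2, "dz": 2.5, "grip": 3.0}, {"ax": 0, "ay": 5, "az": 0, "dx": 3.0, "dy": -0.2, "dz": 2.8, "grip": 3.0}, {"ax": 0, "ay": 5, "az": 0, "dx": 2.7, "dy": -0.2, "dz": 3.0, "grip": 3.0}, {"ax": 0, "ay": 5, "az": 0, "dx": 2.4, "dy": -0.2, "dz": 3.2, "grip": 3.0}, {"ax": 0, "ay": 5, "az": 0, "dx": 2.1, "dy": -0.2, "dz": 3.4, "grip": 3.0}, {"ax": 0, "ay": 0, "az": 0, "dx": 0, "dy": 0, "dz": 0, "grip": 3.0}]'

```text
time_s: 10.6
eef_pos: [0.474, 0.238, 0.2429]
tcp_rot: [0.63, 0.339, -0.317, -0.622]
force: [0.2, -0.7, -0.2]
grip_width: 0.317
```

```bash
python3 - <<'E'
from h import *
p0,y0=st();look("pics/crop4.png")
c,_=cam("top"); a=np.load("top0.npz")["c"].astype(int); d=np.abs(c["color"].astype(int)-a).max(2)
for n,(u,v) in dict(mug=(109,207),tape=(409,239),tin=(437,136),box=(110,132),or1=(349,285),or2=(383,299)).items(): print(n,d[v-25:v+25,u-25:u+25].mean().round(1))
E
```

```text
t 10.6 p [0.474  0.238  0.2429] yaw 55.3 down [ 0.033  0.005 -0.999] grip 0.317 F [ 0.2 -0.7 -0.2] j6 -0.6 r 0.3476 phi 100.6
axis minenc 0.5394940376281738 -0.10405153036117554 0.13513799011707306 lsq [ 0.53819065 -0.10368479] 0.13359107898792605
tall posts/goods
26 px [301.2 137. ] p [ 0.6588 -0.0922  0.0794] r 0.1214 ang 5.5
389 px [287.4 162.4] p [ 0.588  -0.0571  0.1066] r 0.0684 ang 43.0
328 px [321.6 160.3] p [ 0.5938 -0.1388  0.1086] r 0.066 ang -32.2
27 px [351.4 166.5] p [ 0.5865 -0.2157  0.0796] r 0.1221 ang -66.6
26 px [257.2 173.7] p [0.565  0.0149 0.0808] r 0.1217 ang 77.2
86 px [306.7 183.4] p [ 0.5383 -0.1037  0.1025] r 0.0003 ang 1.1
307 px [279.7 194.8] p [ 0.5109 -0.0396  0.0967] r 0.0696 ang 112.9
268 px [332.9 192.3] p [ 0.5229 -0.1705  0.0732] r 0.0685 ang -102.8
322 px [309.3 212.4] p [ 0.471  -0.1114  0.0848] r 0.0675 ang -173.4
23 px [339.  222.9] p [ 0.447  -0.1836  0.0799] r 0.1211 ang -138.7
23 px [280.1 227.8] p [ 0.4336 -0.0417  0.0809] r 0.1214 ang 149.3
holder
228 px [336.6 135.5] p [ 0.6801 -0.1884  0.0254] r 0.1655 ang -30.8
mug 62.8
tape 21.0
tin 19.4
box 65.1
or1 20.7
or2 20.6
```

View pics/crop4.png

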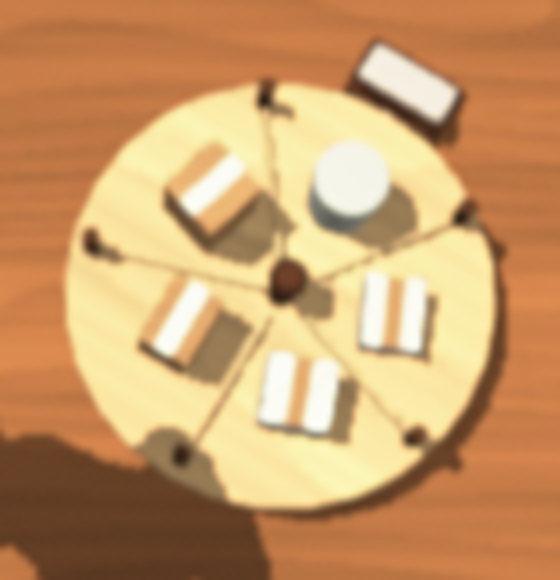

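The crop shows the canister lid at (350,180), upright and directly behind the holder card at (408,83). All four cartons stand in their bays. I'll do one last check of the lid and the neighbours, then hand in.

```bash
python3 - <<'E'
from h import *
p,y=st();c,W=cam("top");W0=np.load("top0.npz")["W"]
for n,w in(("before",W0),("now",W)):
    z=np.nan_to_num(w[...,2]);r=np.nan_to_num(np.hypot(w[...,0]-C[0],w[...,1]-C[1]),nan=9)
    print(n);blobs((r<.1)&(z>.109)&(z<.13),w,C,30);blobs((r>.25)&(r<.55)&(z>.015)&(z<.1)&(w[...,0]<.75),w,C,150)
bot.sign_off()
E
```

```text
t 10.7 p [0.4761 0.2349 0.2424] yaw 55.2 down [ 0.034  0.002 -0.999] grip 0.317 F [ 0.1 -0.4 -0.3] j6 -0.61 r 0.3442 phi 100.4
before
272 px [336.1 187.5] p [ 0.5278 -0.1727  0.1121] r 0.0697 ang -98.4
273 px [310.9 210.8] p [ 0.4712 -0.1125  0.1135] r 0.0673 ang -172.5
1943 px [109.2 130.9] p [0.6713 0.3816 0.0624] r 0.5033 ang 74.6
4774 px [496.6 161.6] p [ 0.608  -0.5846  0.0668] r 0.4859 ang -81.7
674 px [436.8 135.4] p [ 0.6817 -0.4465  0.0368] r 0.3717 ang -67.3
743 px [106.3 204.5] p [0.4882 0.3798 0.0579] r 0.486 ang 95.9
787 px [503.3 235.5] p [ 0.4252 -0.611   0.0274] r 0.5197 ang -102.5
395 px [409.4 239. ] p [ 0.4144 -0.3713  0.0226] r 0.2947 ang -114.8
228 px [348.9 286.2] p [ 0.2964 -0.2084  0.0656] r 0.2633 ang -156.6
337 px [380.8 297.6] p [ 0.2698 -0.2855  0.0627] r 0.324 ang -145.9
320 px [239.8 392. ] p [0.0483 0.0491 0.0423] r 0.513 ang 162.7
now
268 px [288.  160.5] p [ 0.5914 -0.0583  0.112 ] r 0.0701 ang 40.4
261 px [322.5 158.7] p [ 0.5967 -0.1405  0.1138] r 0.0693 ang -32.0
884 px [110.1 118. ] p [0.7034 0.3804 0.0645] r 0.5116 ang 71.1
4782 px [496.5 161.7] p [ 0.6075 -0.5844  0.0668] r 0.4857 ang -81.8
674 px [436.8 135.4] p [ 0.6816 -0.4466  0.0368] r 0.3717 ang -67.3
424 px [105.1 210.8] p [0.4729 0.3822 0.0566] r 0.4902 ang 97.6
792 px [503.3 235.5] p [ 0.4251 -0.6111  0.0274] r 0.5198 ang -102.5
400 px [409.4 238.9] p [ 0.4147 -0.3713  0.0225] r 0.2947 ang -114.7
225 px [349.  286.2] p [ 0.2963 -0.2084  0.066 ] r 0.2635 ang -156.6
339 px [380.8 297.5] p [ 0.2699 -0.2854  0.063 ] r 0.3239 ang -145.9
753 px [255.6 388. ] p [0.058  0.0119 0.045 ] r 0.4937 ang 166.5
the job is handed in; nothing more can be done
```

The canister now stands behind the price-ticket holder, and I have handed the job in at 10.7 s of the 42 s allowed. I put the fingers loosely around one rim post and pushed the tray about 140.6° counter-clockwise. Then I backed off the post, lifted clear and moved the hand away, about 0.34 m from the display's axis.

- **Alignment:** the five posts put the middle of the canister's bay at −30.7°, against −30.3° to −30.8° for the holder.
- **Canister:** the lid alone reads −32.0°, about 1.3° (1.5 mm) off the bay's middle. It read 1.2° off in the same direction before the turn, so it has not moved on the tray.
- **Goods:** in the last picture all five stand in their bays. The forces I read between pushes stayed below 2 N.
- **Other things on the counter:** the tin, tape roll and both orange canisters read the same positions as before, to within 1 mm.
- **Not confirmed:** the mug and stock box were partly hidden by the arm in the final view, so their readings disagree with the first ones. The fingertips stayed above the mug and box tops on the way in and at the end of the way back, so I don't expect they were touched.

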